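Take the serving pail off the safety hook and seat it in the board

ROBOT

A 7-joint arm with a two-finger parallel gripper is mounted at the origin on the work surface. World frame = base frame: x ahead of the robot, y to its left, z up, the work surface at z = 0. Lengths are in m, angles in rad, forces in N, time in s.
With the tool pointing down it reaches from about 0.425 to 0.925 m from the base axis. Payload 6.8 kg.
Tool frame: the origin (TCP) lies on the centre line of the jaws, within the pads' length; the fingertips stand 17 mm ahead of it and the grasp point (between the pads) lies 2 mm behind it; z points along the fingers, x is the direction in which the jaws open and shut, and the axes are right-handed (so a half turn about z gives the same grasp; the last joint's range is limited). The gripper opens to 85 mm and grips with 20 to 120 N. Pads are 22 mm wide; open, the fingers measure 114 mm over their backs; the gripper's body (76 mm by 85 mm) begins 54 mm behind the grasp point. The pads swing forward as they close: fully open they stand 13 mm farther back than shut.
Start: joints at [-1.409, 0.477, 0.022, 1.555, -0.011, 1.109, -0.083], TCP at [0.18, 0.651, 0.248] pointing down, gripper open.
Joint ranges: [-2.96, 2.96], [-0.34, 2.1], [-1.41, 1.46], [0.24, 2.44], [-1.37, 4.51], [0.17, 1.92], [-2.96, 2.96]. Speed limits (rad/s): [2.39, 2.39, 3.14, 3.14, 3.14, 3.14, 3.14].

INTERFACE

Orientations are given as a rotation vector (axis times angle).
In Python, from bench import r gives the robot as it stands.
- The arm moves only by the tool arm_command, never from a script. Its argument "increments" is a list of rows, each a list of 3 entries, a list of its own where there are three numbers: the shift along the world's x, y, z in m, then the turn, a rotation vector about the world's x, y, z in rad, then the opening in per cent of the stroke, from 0 (shut) to 100 (fully open). A call has 1 to 10 rows; each row is the pose to reach, as a shift and turn from the pose commanded when the call began; what a row does not reach only later rows make up. A row lasts 1/10 s, in which the tool goes at most 50 mm and 8.59 degrees, less where a joint would pass 70% of its speed; a pose out of reach is approached as far as the arm can. A call with a gripper value outside its range is refused whole. The fingers move at their own pace and stop on an object; "newtons" is the grip in N (left out, the last holds). Time passes only in rows, so rows that repeat a pose let the fingers close. It gives the time, the measured TCP pose, the force and the opening at its end, in the units of the state.
- r.get_obs(): the state, without advancing time (a new reading comes with each control period).
- r.grab_frame(name): name is "scene" or "side" or "wrist"; returns the picture (384x512x3 uint8, blue, green, red); there is no depth.
- r.camera_model(name): a dict with "camera_matrix" (3x3 intrinsics, pixels), "D" ([k1, k2, p1, p2, k3] as OpenCV has them; the pictures are not rectified), "camera_from_world" (4x4, takes a point from world to camera coordinates). Camera axes: x right, y down, z forward; pixel columns grow to the right and rows downward; lengths in m; the calibration is good to about 2 mm. A picture is of the moment at which its call begins: read the wrist's pose just before it. camera_model takes no time and is no camera call; for the wrist camera it gives the pose at the moment of the call.
- r.hand_in(): hands the job in, once; it reports no verdict.
The state is a dict: "clock": time; "joints": joint angles; "qvel": joint speeds; "tau": joint torques, N m; "tcp_pos": TCP position; "orientation": TCP orientation; "contact_force": force on the tool from outside, world axes, zero at the start; "moment": the same for the moment, N m; "grip_width": finger opening in m.
Only numpy, scipy, OpenCV 4.12 (cv2) and the standard library are available. Lean on these libraries where they do the work, as an engineer would, in place of code of your own. Each camera call takes 0.05 s, during which the arm holds its last target. There are 200 camera calls.

TASK

Take the steel pail off the safety hook of the display stand: holding its handle beside the hook, push the handle gently back against the sprung keeper until the keeper is fully open, lift the handle out past the hook's lip and bring the pail off over the hook's tip, without forcing the hook or touching it with the gripper. Then set the pail down gently, upright, into the round recess of the wooden board and let go, leaving the other tableware alone.

Things in the scene. Friction and masses are not known exactly. Their poses are not given: they have to be found in the camera images.
- stand: Fixed dark steel display stand. Origin on the table under seat; x runs from the hook's tip back to the post (hook points to -x), z up. Base plate 210x110x10 mm (x -55..155), 14 mm square post at x=135, 192 tall; an 18 mm square sleeve (x 62..142, z 171..189) holds the hook. Over 18 N between pail and stand (hook included) counts as forcing; fingers may not touch the stand (over 2 N).
- seat (a point): On the stand, x=0, z=185 mm: nominal middle of the hook's seat, the flat upper face of a bar 12 wide, 10 thick, along x. The hook is clamped in the sleeve up to 15 mm either way along x; this point does not show that, so feel for it. The inner face of the hook's upturned tip is 20 mm (+-15) to -x of here. All of the hook is within 14 mm of the x line sideways and at most 23 mm under the seat.
- lip (a point): On the stand: nominal (+-15 mm in x, as the hook) inner end of the hook's lip, at its underside, 17 mm to +x of seat and 17 mm above the seat. The tip, 9 mm thick, rises to 22 mm above the seat and the flat 5 mm lip runs 37 mm back from it over the seat, so the handle cannot simply be lifted.
- keeper (a point): On the stand: nominal (+-15 mm in x) face of the shut keeper, 20 mm to +x of seat, 6 mm above it: a sprung upright flap 23 wide, hinged 16 below the seat, top 27 above. Pushed in +x it gives at 3 to 4 N and meets a solid stop at about 8 N, 5 to 6 mm farther. Only in the last 2 mm before the stop can the 8 mm bar rise between lip and keeper. It springs shut by itself.
- pail: Loose bright steel pail, 0.25 to 0.4 kg, hanging by its handle on the hook. Origin: centre of its underside; z up. Round, 88 mm across at the foot, 110 at the rim, 70 tall, open. Rigid bail: flat uprights at y=+-57 carry a square bar 8x8 mm, 118 long, along y. It hangs with its x along the stand's x within a few degrees.
- pail_bar (a point): Middle of the pail's handle bar, 159 mm above the pail's origin (bar underside 155, top 163); it lies on the seat between tip and keeper. Grasp the bar at y=+36 or -36 mm, closing along x. To come off, the bar must rise over 22 mm, but under 60 (the rim would strike the hook from below), then go to the stand's -x until it is 115 mm or more from seat before rising further.
- board: Fixed wooden board 170 x 170 x 26 mm. Origin: centre of its underside, on the table; z up.
- board_hole0 (a point): Centre of the mouth of the board's round recess, at the board's upper face: recess 112 mm across, 14 mm deep, for the pail's 88 mm foot. Seated, the pail's origin lies 14 mm below this point.
- ramekin: Loose white porcelain cup, 68 mm across, 42 mm tall, between robot and work; origin: centre of its underside. Leave alone.
- jar: Loose glass jar with a wooden lid, 60 mm across, 65 mm tall, beyond the work; origin: centre of its underside. Leave alone.
- bowl: Loose white porcelain bowl, 110 mm across, 45 mm tall, at the left; origin: centre of its underside. Leave alone.
Mind the look-alikes: they are no part of the job. Of the things shaped like the board, the wooden one is meant.

How it is judged:
On the way:
1. the pail is off the hook: its handle out past the hook's tip (x of pail in the frame of stand below -0.06 m), for 0.1 s.
At the end, for the whole second after the job is handed in: The pail stands released and at rest in the board's recess: its foot within 14 mm of the recess's centre and at least 11 mm below the board's upper face, upright within 0.08 rad (horizontal distance between pail and board_hole0 below 0.014 m and z of pail in the frame of board_hole0 below -0.011 m and angle between pail's own z axis and vertical below 0.08 rad and linear speed of pail below 0.02 m/s and contact force between pail and the fingers below 0.1 N); the robot touches nothing.
It fails at once if the hook is forced: more than 18 N between pail and stand (contact force between pail and stand above 18 N).
It fails at once if the gripper's fingers touch the stand or its hook (contact force between the fingers and stand above 2 N).
It fails at once if the pail is tipped by more than 0.5 rad (angle between pail's own z axis and vertical above 0.5 rad).
It fails at once if the pail is banged down on the board: more than 40 N (contact force between pail and board above 40 N).
It fails at once if a bystander is moved by more than 15 mm (distance of any of ramekin, jar, bowl from where it was at the start of the episode above 0.015 m).
It also fails if it takes over 72 s, if anything falls off the work surface, if the arm or the gripper's body presses on something with over 40 N, if the wrist force passes 120 N, or if a joint passes its speed limit or range.

## Working session

There is one attempt and no reset: what is moved stays moved. The work goes in short steps, Python scripts to look and compute and a tool call to move; the robot and the scene stay as the last step left them, time stands still between calls to the robot, and variables do not carry over. Pictures are saved under pics/ and viewed, about 8 in all and at most 12, crops included, and the job is handed in when it is done.

Besides the shell and the picture viewer there is one more tool, called after "Call:" as name([rows], argument=value, ...), one row to a line, values as JSON. arm_command: Moves the arm, as the interface text tells. Its arguments: {"type":"object","properties":{"increments":{"type":"array","items":{"type":"array"}},"newtons":{"type":"number"}},"required":["increments"]}

```bash
mkdir -p pics; ls
python3 - <<'E'
from bench import r
import cv2,numpy as np
o=r.get_obs();print(o)
for n in("scene","side"):
    f=r.grab_frame(n);cv2.imwrite(f"pics/{n}0.png",f)
    m=r.camera_model(n);print(n,np.array(m["camera_matrix"]).round(1).tolist(),m["D"],np.array(m["camera_from_world"]).round(4).tolist())
a=cv2.imread("pics/scene0.png");b=cv2.imread("pics/side0.png")
E
```

```text
pics
{'clock': 0.0, 'joints': array([-1.40909252,  0.4778188 ,  0.02237085,  1.55646273, -0.01147656,
        1.10931634, -0.08309474]), 'qvel': array([ 6.83711406e-04, -5.38253485e-04, -6.23310274e-04, -1.99443795e-03,
        5.47630125e-04, -1.09587311e-03, -6.82259791e-05]), 'tau': array([-3.84538034e-04, -5.96440673e+01,  1.60731889e+00, -2.81200522e+01,
        1.23940801e-02,  9.39641468e-03,  6.59573004e-06]), 'tcp_pos': array([0.17980153, 0.65001877, 0.24730901]), 'orientation': array([ 2.49900580e+00,  1.90173166e+00, -2.16758876e-03]), 'contact_force': array([-0.65060471, -0.40852518, -0.00638557]), 'moment': array([-0.04072265, -0.01790999, -0.00101277]), 'grip_width': 0.08567424993529021}
scene [[477.5, 0.0, 259.7], [0.0, 477.5, 191.3], [0.0, 0.0, 1.0]] [-0.12129974  0.          0.          0.          0.        ] [[0.2434, 0.9699, -0.0089, -0.3283], [0.7374, -0.191, -0.6479, -0.2184], [-0.6301, 0.1511, -0.7617, 1.9478], [0.0, 0.0, 0.0, 1.0]]
side [[445.6, 0.0, 250.7], [0.0, 445.6, 191.8], [0.0, 0.0, 1.0]] [-0.13373979  0.          0.          0.          0.        ] [[0.9344, -0.3562, -0.0049, -0.4046], [-0.2069, -0.5313, -0.8215, 0.333], [0.29, 0.7686, -0.5702, 1.4055], [0.0, 0.0, 0.0, 1.0]]
```

View pics/scene0.png

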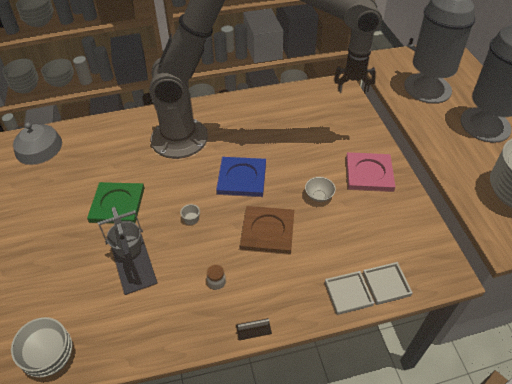

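View pics/side0.png

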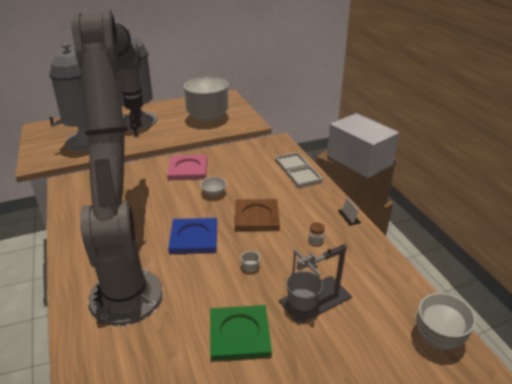

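The boards are green (117,201), blue (242,176), pink (370,171) and brown wood (268,229) in the scene view. Only the brown one fits "wooden". The pail hangs at scene (125,238) and side (304,290). I'll enlarge both regions in one crop picture.

```bash
cat > h.py <<'E'
from bench import r
import cv2,numpy as np
def cam(n):
    m=r.camera_model(n);return np.array(m["camera_matrix"],float),np.array(m["D"],float),np.array(m["camera_from_world"],float)
def ray(c,p):
    K,D,T=c;u=cv2.undistortPoints(np.array([[p]],float),K,D)[0,0]
    R=T[:3,:3];return -R.T@T[:3,3],R.T@np.array([u[0],u[1],1])
def onz(c,p,z):
    o,d=ray(c,p);return o+d*(z-o[2])/d[2]
def tri(c1,p1,c2,p2):
    o1,d1=ray(c1,p1);o2,d2=ray(c2,p2)
    s=np.linalg.lstsq(np.c_[d1,-d2],o2-o1,rcond=None)[0]
    a,b=o1+s[0]*d1,o2+s[1]*d2;return (a+b)/2,np.linalg.norm(a-b)
def proj(c,P):
    K,D,T=c;return cv2.projectPoints(np.atleast_2d(P).astype(float),cv2.Rodrigues(T[:3,:3])[0],T[:3,3],K,D)[0][:,0]
E
python3 - <<'E'
import cv2,numpy as np
from h import *
a=cv2.imread("pics/scene0.png");b=cv2.imread("pics/side0.png")
A=cv2.resize(a[195:300,90:170],None,fx=5,fy=5,interpolation=2)
B=cv2.resize(b[235:325,275:360],None,fx=4.7,fy=4.7,interpolation=2)
C=np.zeros((525,400+B.shape[1],3),np.uint8);C[:,:400]=A;C[:B.shape[0],400:]=B
cv2.imwrite("pics/crop1.png",C)
for n,f in(("scene",a),("side",b)):
    hsv=cv2.cvtColor(f,cv2.COLOR_BGR2HSV);x0,x1,y0,y1=(232,305,200,260) if n=="scene" else (228,288,193,236)
    g=hsv[y0:y1,x0:x1];m=((g[...,2]<150)&(g[...,1]>80)).astype(np.uint8)
    m=((g[...,2]<np.median(hsv[y0-6:y0-2,x0:x1,2])*0.8)).astype(np.uint8)
    cs,_=cv2.findContours(m,0,1);k=max(cs,key=cv2.contourArea);q=cv2.minAreaRect(k)
    h=cv2.approxPolyDP(cv2.convexHull(k),3,True)[:,0]+[x0,y0]
    c=cam(n);print(n,cv2.contourArea(k),h.tolist());print(np.array([onz(c,p,.026) for p in h])[:,:2].round(4).tolist())
E
```

```text
scene 2132.0 [[247, 206], [293, 210], [290, 253], [239, 249]]
[[0.4365, 0.1832], [0.4942, 0.3348], [0.6626, 0.2743], [0.6059, 0.1167]]
side 1338.0 [[276, 200], [279, 230], [234, 231], [236, 200]]
[[0.646, 0.2734], [0.5811, 0.0966], [0.4252, 0.1511], [0.4963, 0.3317]]
```

View pics/crop1.png

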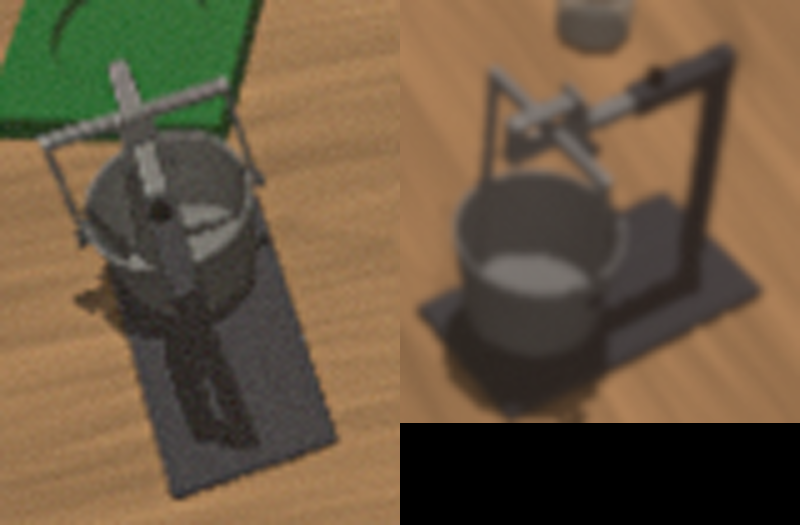

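Run:
```python
from h import *
s,d=cam("scene"),cam("side")
S=lambda x,y:(90+x/5-.4,195+y/5-.4)
B=lambda x,y:(275+(x-400)/4.7-.4,235+y/4.7-.4)
for a in((45,142),(225,85)):
  for b in((495,72),(605,185)): print("bar",tri(s,S(*a),d,B(*b)))
for p in((172,497),(335,438)): print("base sc",onz(s,S(*p),.01).round(4))
for p in((760,292),(668,195),(420,310),(510,415)): print("base side",onz(d,B(*p),.01).round(4))
print("sleeve/post top",tri(s,S(178,285),d,B(725,52)))
for n,p,z in(("jar",(215,283),0),("ram",(190,213),.042),("bowl",(320,186),.045)): print(n,onz(s,p,z))
```

```text
bar (array([ 0.50461339, -0.26072093,  0.22287331]), np.float64(0.08722531537241046))
bar (array([ 0.51935694, -0.29586402,  0.19102152]), np.float64(0.0025034832007862504))
bar (array([ 0.5018281 , -0.18341571,  0.19088174]), np.float64(0.0012574976742452857))
bar (array([ 0.51817335, -0.22154772,  0.16255516]), np.float64(0.09698635920410024))
base sc [ 0.6725 -0.2695  0.01  ]
base sc [ 0.6545 -0.1636  0.01  ]
base side [ 0.6686 -0.2717  0.01  ]
base side [ 0.6553 -0.1684  0.01  ]
base side [ 0.4501 -0.2012  0.01  ]
base side [ 0.4679 -0.3021  0.01  ]
sleeve/post top (array([ 0.64437788, -0.22191046,  0.19254364]), np.float64(0.001128755610717142))
jar [0.69637941 0.01710212 0.        ]
ram [ 0.43011062 -0.01683883  0.042     ]
bowl [0.42763504 0.45511509 0.045     ]
```

The pail bar's middle is at (0.511, -0.240, 0.191). Its end-to-end length of 114 mm and height match the given sizes. Stand yaw comes out at about 8.8° from the base and from the bar. I'll pass over the board first for a wrist view on the way.

Call:
arm_command([
  [[0.04,-0.05,0.03],[0,0,-0.05],100],
  [[0.08,-0.09,0.05],[0,0,-0.1],100],
  [[0.36,-0.43,0.1],[0,0,-0.5],100],
  [[0.36,-0.43,0.1],[0,0,-0.5],100],
  [[0.36,-0.43,0.1],[0,0,-0.5],100],
  [[0.36,-0.43,0.1],[0,0,-0.5],100],
  [[0.36,-0.43,0.1],[0,0,-0.5],100],
  [[0.36,-0.43,0.1],[0,0,-0.5],100],
  [[0.36,-0.43,0.1],[0,0,-0.5],100],
  [[0.36,-0.43,0.1],[0,0,-0.5],100],
])

```text
clock: 1.1
tcp_pos: [0.4945, 0.2743, 0.339]
orientation: [-2.893, -1.225, 0.0]
contact_force: [0.2, 0.3, 0.6]
grip_width: 0.0851
```

Call:
arm_command([
  [[0.03,-0.03,0.0],[0,0,0],100],
  [[0.03,-0.03,0.0],[0,0,0],100],
  [[0.03,-0.03,0.0],[0,0,0],100],
])

```text
clock: 1.4
tcp_pos: [0.5241, 0.2451, 0.3385]
orientation: [2.895, 1.221, -0.001]
contact_force: [-1.3, 0.5, 0.8]
grip_width: 0.0857
```

Run:
```python
from h import *
o=r.get_obs();print(o["tcp_pos"],o["orientation"],o["joints"].round(2))
c=cam("wrist");f=r.grab_frame("wrist");cv2.imwrite("pics/w1.png",f);np.savez("w1.npz",K=c[0],D=c[1],T=c[2])
print(c[0],c[1],(-c[2][:3,:3].T@c[2][:3,3]).round(3));print(proj(c,[.543,.222,.026]))
```

```text
[0.5240527  0.24513973 0.33848522] [ 2.89452479e+00  1.22090268e+00 -1.32187718e-03] [-0.83  0.25  0.35  1.7  -0.09  1.21  0.34]
[[305.21914468   0.         249.69365495]
 [  0.         305.21914468 191.14806118]
 [  0.           0.           1.        ]] [-0.04366905  0.          0.          0.          0.        ] [0.467 0.302 0.464]
[[246.99241542 167.65614512]]
```

View pics/w1.png

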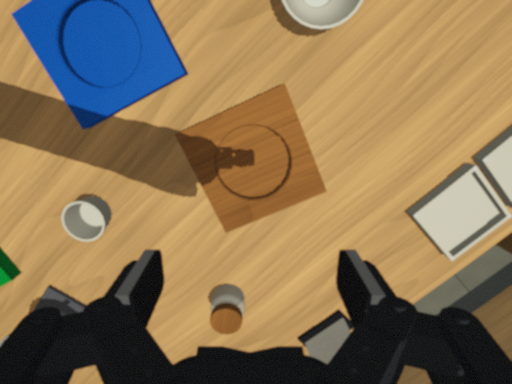

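Run:
```python
from h import *
z=np.load("w1.npz");c=(z["K"],z["D"],z["T"])
q=np.array([onz(c,p,.026)[:2] for p in((285,84),(325,188),(227,230),(179,134))]);print(q.round(4),q.mean(0),[np.linalg.norm(q[i]-q[i-1]).round(4) for i in range(4)])
e=np.array([onz(c,p,.026)[:2] for p in((216,161),(292,161),(254,124),(254,198.5))]);print(e.round(4),(e[:2].mean(0)+e[2:].mean(0))/2)
# circle from dark edge pixels
f=cv2.imread("pics/w1.png");g=cv2.cvtColor(f,6);bh=cv2.morphologyEx(g,cv2.MORPH_BLACKHAT,np.ones((7,7)))
ys,xs=np.where(bh>12);P=np.array([onz(c,p,.026)[:2] for p in zip(xs.astype(float),ys)])
C=q.mean(0)
for _ in range(4):
    rr=np.linalg.norm(P-C,axis=1);Q=P[abs(rr-.056)<.006]
    A=np.c_[2*Q,np.ones(len(Q))];s=np.linalg.lstsq(A,(Q**2).sum(1),rcond=None)[0];C=s[:2]
    print(len(Q),C,np.sqrt(s[2]+C@C))
```

```text
[[0.4953 0.3411]
 [0.6478 0.2844]
 [0.5933 0.1284]
 [0.4398 0.1871]] [0.54404783 0.23523854] [np.float64(0.1638), np.float64(0.1626), np.float64(0.1652), np.float64(0.1644)]
[[0.5041 0.1965]
 [0.5818 0.2763]
 [0.5046 0.2735]
 [0.585  0.1958]] [0.54388817 0.23552227]
628 [0.54320117 0.23318575] 0.05495774230163681
654 [0.54302861 0.23305788] 0.054890759457193954
654 [0.54302861 0.23305788] 0.054890759457193954
654 [0.54302861 0.23305788] 0.054890759457193954
```

Call:
arm_command([
  [[-0.005,-0.04,0],[0,0,-0.07],100],
  [[-0.01,-0.09,0],[0,0,-0.15],100],
  [[-0.015,-0.14,0],[0,0,-0.23],100],
  [[-0.02,-0.19,0],[0,0,-0.31],100],
  [[-0.02,-0.24,0],[0,0,-0.39],100],
  [[-0.02,-0.29,0],[0,0,-0.47],100],
  [[-0.02,-0.34,-0.01],[0,0,-0.55],100],
  [[-0.02,-0.39,-0.02],[0,0,-0.62],100],
  [[-0.02,-0.43,-0.03],[0,0,-0.645],100],
  [[-0.02,-0.45,-0.04],[0,0,-0.645],100],
])

```text
clock: 2.45
tcp_pos: [0.5032, -0.2061, 0.2986]
orientation: [3.131, 0.241, 0.0]
contact_force: [0.6, 0.7, -0.4]
grip_width: 0.0851
```

Call:
arm_command([
  [[0,0,0],[0,0,0],100],
  [[0,0,0],[0,0,0],100],
])

```text
clock: 2.65
tcp_pos: [0.5041, -0.202, 0.2986]
orientation: [-3.131, -0.248, 0.001]
contact_force: [0.3, 0.3, 0.1]
grip_width: 0.0853
```

Run:
```python
from h import *
o=r.get_obs();print(o["tcp_pos"],o["orientation"],o["joints"].round(2),abs(o["qvel"]).max(),o["contact_force"])
c=cam("wrist");f=r.grab_frame("wrist");cv2.imwrite("pics/w2.png",cv2.resize(f,(768,576)));np.savez("w2.npz",K=c[0],D=c[1],T=c[2])
print((-c[2][:3,:3].T@c[2][:3,3]).round(3));print(proj(c,[[.5106,-.2396,.193],[.519,-.296,.193],[.502,-.183,.193]])*1.5)
```

```text
[ 0.50405195 -0.20195058  0.29856351] [-3.13074694e+00 -2.47825485e-01  1.32869326e-03] [-0.32  0.25  0.71  1.85 -0.18  1.11  0.61] 0.020465267993367 [0.26055962 0.26261162 0.05944481]
[ 0.493 -0.122  0.424]
[[372.75990325 357.8979081 ]
 [371.92048246 442.49946151]
 [373.41942796 259.3233844 ]]
```

View pics/w2.png

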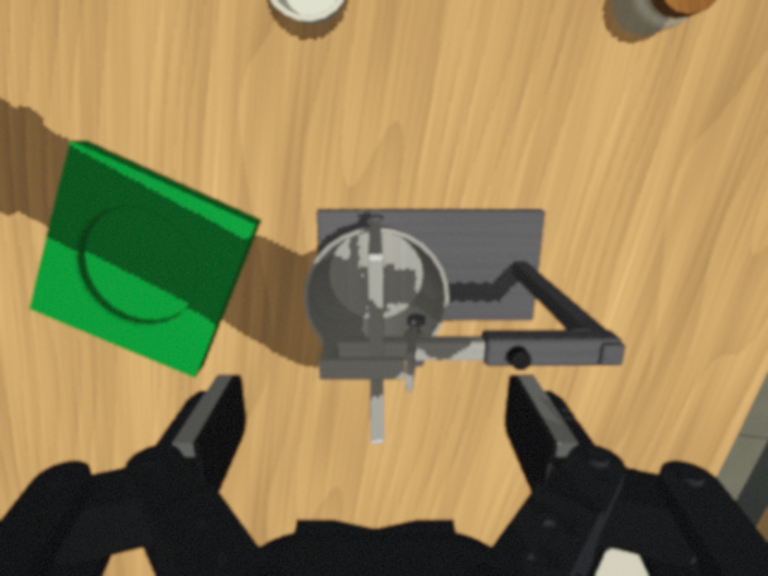

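The wrist view shows the bar vertical at column 376, rows 258–442, where predicted (373, 259–442). The hook and sleeve are at row 350 and the keeper at about column 408. The jaws straddle the bar, so I descend.

Call:
arm_command([
  [[0,0,-0.03],[0,0,0],100],
  [[0,0,-0.06],[0,0,0],100],
  [[0,0,-0.08],[0,0,0],100],
  [[0,0,-0.095],[0,0,0],100],
  [[0,0,-0.105],[0,0,0],100],
  [[0,0,-0.111],[0,0,0],100],
  [[0,0,-0.111],[0,0,0],60],
  [[0,0,-0.111],[0,0,0],30],
  [[0,0,-0.111],[0,0,0],20],
], newtons=60)

```text
clock: 3.6
tcp_pos: [0.5043, -0.2039, 0.1887]
orientation: [3.132, 0.245, 0.002]
contact_force: [-0.5, 0.4, -0.5]
grip_width: 0.0436
```

Call:
arm_command([
  [[0,0,0],[0,0,0],15],
  [[0,0,0],[0,0,0],10],
  [[0,0,0],[0,0,0],5],
  [[0,0,0],[0,0,0],0],
  [[0,0,0],[0,0,0],0],
  [[0,0,0],[0,0,0],0],
], newtons=60)

```text
clock: 4.2
tcp_pos: [0.504, -0.2039, 0.1881]
orientation: [3.132, 0.245, 0.001]
contact_force: [0.8, 0.4, 3.1]
grip_width: 0.0065
```

Call:
arm_command([
  [[0,0,0.001],[0,0,0],0],
  [[0,0,0.002],[0,0,0],0],
  [[0,0,0.003],[0,0,0],0],
  [[0,0,0.003],[0,0,0],0],
  [[0,0,0.003],[0,0,0],0],
])

```text
clock: 4.7
tcp_pos: [0.5035, -0.2037, 0.1907]
orientation: [-3.132, -0.245, 0.001]
contact_force: [-0.0, -0.5, -3.5]
grip_width: 0.0065
```

Call:
arm_command([
  [[0.001,0.0002,0],[0,0,0],0],
  [[0.002,0.0003,0],[0,0,0],0],
  [[0.003,0.0005,0],[0,0,0],0],
  [[0.004,0.0006,0],[0,0,0],0],
  [[0.004,0.0006,0],[0,0,0],0],
  [[0.004,0.0006,0],[0,0,0],0],
])

```text
clock: 5.3
tcp_pos: [0.5077, -0.2032, 0.1909]
orientation: [3.132, 0.245, -0.0]
contact_force: [-0.2, -0.1, -3.5]
grip_width: 0.0065
```

Call:
arm_command([
  [[0.001,0.0002,0],[0,0,0],0],
  [[0.002,0.0003,0],[0,0,0],0],
  [[0.003,0.0005,0],[0,0,0],0],
  [[0.003,0.0005,0],[0,0,0],0],
  [[0.003,0.0005,0],[0,0,0],0],
])

```text
clock: 5.8
tcp_pos: [0.5108, -0.2027, 0.1909]
orientation: [3.132, 0.245, -0.0]
contact_force: [-0.4, 0.5, -2.9]
grip_width: 0.0066
```

Call:
arm_command([
  [[0.001,0.0002,0],[0,0,0],0],
  [[0.002,0.0003,0],[0,0,0],0],
  [[0.002,0.0003,0],[0,0,0],0],
  [[0.002,0.0003,0],[0,0,0],0],
])

```text
clock: 6.2
tcp_pos: [0.5128, -0.2024, 0.1909]
orientation: [3.132, 0.245, -0.0]
contact_force: [0.2, 0.8, -3.7]
grip_width: 0.0067
```

Call:
arm_command([
  [[0.001,0.0002,0],[0,0,0],0],
  [[0.002,0.0003,0],[0,0,0],0],
  [[0.002,0.0003,0],[0,0,0],0],
  [[0.002,0.0003,0],[0,0,0],0],
])

```text
clock: 6.6
tcp_pos: [0.5148, -0.2021, 0.1909]
orientation: [3.132, 0.245, -0.0]
contact_force: [-0.6, 0.2, -3.4]
grip_width: 0.0066
```

Call:
arm_command([
  [[0.001,0.0002,0],[0,0,0],0],
  [[0.002,0.0003,0],[0,0,0],0],
  [[0.002,0.0003,0],[0,0,0],0],
  [[0.002,0.0003,0],[0,0,0],0],
])

```text
clock: 7.0
tcp_pos: [0.5167, -0.2018, 0.1909]
orientation: [-3.132, -0.245, 0.0]
contact_force: [0.3, -0.5, -3.6]
grip_width: 0.0067
```

Call:
arm_command([
  [[0.001,0.0002,0],[0,0,0],0],
  [[0.001,0.0002,0],[0,0,0],0],
  [[0.001,0.0002,0],[0,0,0],0],
])

```text
clock: 7.3
tcp_pos: [0.5178, -0.2016, 0.1909]
orientation: [-3.132, -0.245, -0.0]
contact_force: [-1.1, -0.0, -4.4]
grip_width: 0.0064
```

Call:
arm_command([
  [[0.001,0.0002,0],[0,0,0],0],
  [[0.001,0.0002,0],[0,0,0],0],
  [[0.001,0.0002,0],[0,0,0],0],
])

```text
clock: 7.6
tcp_pos: [0.5184, -0.2015, 0.1908]
orientation: [-3.132, -0.244, 0.001]
contact_force: [-1.1, 0.9, -3.7]
grip_width: 0.0067
```

Call:
arm_command([
  [[0.001,0.0002,0],[0,0,0],0],
  [[0.001,0.0002,0],[0,0,0],0],
  [[0.001,0.0002,0],[0,0,0],0],
])

```text
clock: 7.9
tcp_pos: [0.5192, -0.2014, 0.1908]
orientation: [-3.132, -0.244, 0.001]
contact_force: [-3.4, -0.1, -2.6]
grip_width: 0.0065
```

Call:
arm_command([
  [[0.001,0.0002,0],[0,0,0],0],
  [[0.001,0.0002,0],[0,0,0],0],
  [[0.001,0.0002,0],[0,0,0],0],
])

```text
clock: 8.2
tcp_pos: [0.5206, -0.2011, 0.1909]
orientation: [3.132, 0.244, -0.0]
contact_force: [-3.5, -1.4, -2.4]
grip_width: 0.0066
```

Call:
arm_command([
  [[0.001,0.0002,0],[0,0,0],0],
  [[0.001,0.0002,0],[0,0,0],0],
  [[0.001,0.0002,0],[0,0,0],0],
])

```text
clock: 8.5
tcp_pos: [0.5216, -0.201, 0.1909]
orientation: [3.132, 0.245, -0.0]
contact_force: [-4.9, -0.7, -1.3]
grip_width: 0.0064
```

Call:
arm_command([
  [[0.001,0.0002,0],[0,0,0],0],
  [[0.001,0.0002,0],[0,0,0],0],
  [[0.001,0.0002,0],[0,0,0],0],
])

```text
clock: 8.8
tcp_pos: [0.5223, -0.2008, 0.1909]
orientation: [-3.132, -0.244, 0.001]
contact_force: [-5.2, -1.1, -1.9]
grip_width: 0.0065
```

Call:
arm_command([
  [[0.001,0.0002,0],[0,0,0],0],
  [[0.001,0.0002,0],[0,0,0],0],
  [[0.001,0.0002,0],[0,0,0],0],
])

```text
clock: 9.1
tcp_pos: [0.5231, -0.2007, 0.1908]
orientation: [-3.132, -0.244, 0.002]
contact_force: [-5.8, -2.0, -1.4]
grip_width: 0.0067
```

Call:
arm_command([
  [[0.001,0.0002,0],[0,0,0],0],
  [[0.001,0.0002,0],[0,0,0],0],
  [[0.001,0.0002,0],[0,0,0],0],
])

```text
clock: 9.4
tcp_pos: [0.5239, -0.2006, 0.1908]
orientation: [-3.132, -0.244, 0.002]
contact_force: [-7.2, -2.0, -0.5]
grip_width: 0.0067
```

Call:
arm_command([
  [[0.0005,0.0001,0],[0,0,0],0],
  [[0.0005,0.0001,0],[0,0,0],0],
  [[0.0005,0.0001,0],[0,0,0],0],
])

```text
clock: 9.7
tcp_pos: [0.5243, -0.2005, 0.1907]
orientation: [-3.132, -0.243, 0.003]
contact_force: [-7.1, -1.5, -1.5]
grip_width: 0.0064
```

Call:
arm_command([
  [[0.0005,0.0001,0],[0,0,0],0],
  [[0.0005,0.0001,0],[0,0,0],0],
  [[0.0005,0.0001,0],[0,0,0],0],
])

```text
clock: 10.0
tcp_pos: [0.5246, -0.2004, 0.1907]
orientation: [-3.132, -0.243, 0.003]
contact_force: [-7.8, -2.3, -1.1]
grip_width: 0.0067
```

Call:
arm_command([
  [[0.0005,0.0001,0],[0,0,0],0],
  [[0.0005,0.0001,0],[0,0,0],0],
  [[0.0005,0.0001,0],[0,0,0],0],
])

```text
clock: 10.3
tcp_pos: [0.525, -0.2003, 0.1906]
orientation: [-3.132, -0.243, 0.003]
contact_force: [-7.9, -1.7, -1.2]
grip_width: 0.0065
```

Call:
arm_command([
  [[0.0007,0.0001,0],[0,0,0],0],
  [[0.0007,0.0001,0],[0,0,0],0],
  [[0.0007,0.0001,0],[0,0,0],0],
])

```text
clock: 10.6
tcp_pos: [0.5254, -0.2003, 0.1906]
orientation: [-3.132, -0.243, 0.004]
contact_force: [-8.2, -0.8, 0.2]
grip_width: 0.0066
```

Call:
arm_command([
  [[0,0,0.001],[0,0,0],0],
  [[0,0,0.002],[0,0,0],0],
  [[0,0,0.003],[0,0,0],0],
  [[0,0,0.004],[0,0,0],0],
  [[0,0,0.004],[0,0,0],0],
])

```text
clock: 11.1
tcp_pos: [0.525, -0.1996, 0.1939]
orientation: [-3.131, -0.243, 0.006]
contact_force: [-7.2, -1.9, -5.3]
grip_width: 0.0065
```

Call:
arm_command([
  [[0.0007,0.0001,0],[0,0,0],0],
  [[0.0007,0.0001,0],[0,0,0],0],
  [[0.0007,0.0001,0],[0,0,0],0],
])

```text
clock: 11.4
tcp_pos: [0.5255, -0.1996, 0.1938]
orientation: [-3.131, -0.243, 0.007]
contact_force: [-8.1, -0.9, -4.8]
grip_width: 0.0065
```

Call:
arm_command([
  [[0,0,0.0005],[0,0,0],0],
  [[0,0,0.001],[0,0,0],0],
  [[0,0,0.0015],[0,0,0],0],
  [[0,0,0.002],[0,0,0],0],
  [[0,0,0.002],[0,0,0],0],
])

```text
clock: 11.9
tcp_pos: [0.5256, -0.1994, 0.1958]
orientation: [-3.131, -0.243, 0.006]
contact_force: [-7.6, -1.1, -6.2]
grip_width: 0.0067
```

Call:
arm_command([
  [[0.0003,0,0.0005],[0,0,0],0],
  [[0.0004,0.0001,0.001],[0,0,0],0],
  [[0.0004,0.0001,0.0015],[0,0,0],0],
  [[0.0005,0.0001,0.002],[0,0,0],0],
])

```text
clock: 12.3
tcp_pos: [0.526, -0.1993, 0.1977]
orientation: [-3.131, -0.243, 0.007]
contact_force: [-7.3, -0.1, -4.9]
grip_width: 0.0067
```

Call:
arm_command([
  [[0.0002,0,0.0005],[0,0,0],0],
  [[0.0002,0,0.001],[0,0,0],0],
  [[0.0003,0,0.0015],[0,0,0],0],
  [[0.0003,0,0.0015],[0,0,0],0],
])

```text
clock: 12.7
tcp_pos: [0.5262, -0.1993, 0.1992]
orientation: [-3.131, -0.243, 0.007]
contact_force: [-7.9, -1.2, -6.0]
grip_width: 0.0065
```

Call:
arm_command([
  [[0.0002,0,0.0005],[0,0,0],0],
  [[0.0003,0,0.001],[0,0,0],0],
  [[0.0004,0,0.0015],[0,0,0],0],
  [[0.0005,0,0.002],[0,0,0],0],
])

```text
clock: 13.1
tcp_pos: [0.5265, -0.1993, 0.201]
orientation: [-3.13, -0.243, 0.008]
contact_force: [-7.2, -1.1, -5.9]
grip_width: 0.0064
```

Call:
arm_command([
  [[0.0002,0,0.0005],[0,0,0],0],
  [[0.0003,0,0.001],[0,0,0],0],
  [[0.0004,0,0.0015],[0,0,0],0],
  [[0.0005,0,0.002],[0,0,0],0],
])

```text
clock: 13.5
tcp_pos: [0.5268, -0.1994, 0.203]
orientation: [-3.13, -0.243, 0.008]
contact_force: [-8.9, -2.2, -7.0]
grip_width: 0.0067
```

Call:
arm_command([
  [[0,0,0.001],[0,0,0],0],
  [[0,0,0.002],[0,0,0],0],
  [[0,0,0.003],[0,0,0],0],
  [[0,0,0.003],[0,0,0],0],
])

```text
clock: 13.9
tcp_pos: [0.5272, -0.1994, 0.2063]
orientation: [-3.131, -0.243, 0.007]
contact_force: [-7.8, -0.6, -4.9]
grip_width: 0.0067
```

Call:
arm_command([
  [[0,0,0.001],[0,0,0],0],
  [[0,0,0.002],[0,0,0],0],
  [[0,0,0.003],[0,0,0],0],
  [[0,0,0.003],[0,0,0],0],
])

```text
clock: 14.3
tcp_pos: [0.5276, -0.1994, 0.2094]
orientation: [-3.131, -0.243, 0.006]
contact_force: [-6.4, -1.4, -4.6]
grip_width: 0.0065
```

Call:
arm_command([
  [[0,0,0.001],[0,0,0],0],
  [[0,0,0.002],[0,0,0],0],
  [[0,0,0.003],[0,0,0],0],
  [[0,0,0.004],[0,0,0],0],
  [[0,0,0.005],[0,0,0],0],
  [[0,0,0.006],[0,0,0],0],
  [[0,0,0.007],[0,0,0],0],
  [[0,0,0.008],[0,0,0],0],
  [[0,0,0.008],[0,0,0],0],
])

```text
clock: 15.2
tcp_pos: [0.5298, -0.1996, 0.2187]
orientation: [3.132, 0.245, 0.001]
contact_force: [-0.0, 0.4, -3.5]
grip_width: 0.0066
```

Call:
arm_command([
  [[0,0,0.002],[0,0,0],0],
  [[0,0,0.004],[0,0,0],0],
  [[0,0,0.006],[0,0,0],0],
  [[0,0,0.008],[0,0,0],0],
  [[0,0,0.01],[0,0,0],0],
  [[0,0,0.012],[0,0,0],0],
  [[0,0,0.012],[0,0,0],0],
])

```text
clock: 15.9
tcp_pos: [0.5296, -0.1997, 0.2308]
orientation: [3.132, 0.245, 0.001]
contact_force: [-0.2, 0.5, -3.0]
grip_width: 0.0067
```

Run:
```python
from h import *
o=r.get_obs();print(o["tcp_pos"],o["contact_force"],o["moment"])
a=r.grab_frame("scene")[185:300,80:180];b=r.grab_frame("side")[215:330,270:370]
cv2.imwrite("pics/lift.png",cv2.resize(np.hstack([a,b]),None,fx=4,fy=4,interpolation=2))
```

```text
[ 0.52961083 -0.19970367  0.23077818] [-0.17067556  0.45304741 -2.98457459] [ 0.10297979  0.03507365 -0.00919705]
```

View pics/lift.png

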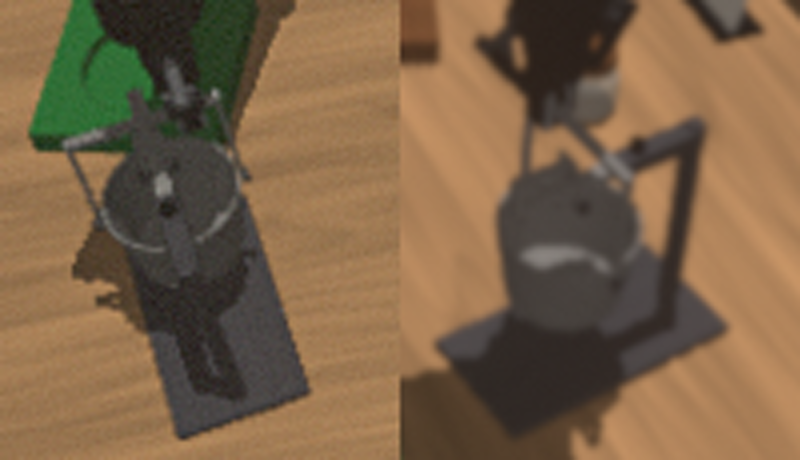

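Both views show the bar above the lip with the pail hanging free: about 3.3 N, no side force, 43 mm of rise, which is within 22–60. Next I take it off along the stand's −x.

Call:
arm_command([
  [[-0.005,-0.0008,0],[0,0,0],0],
  [[-0.012,-0.0018,0],[0,0,0],0],
  [[-0.02,-0.003,0],[0,0,0],0],
  [[-0.03,-0.0045,0],[0,0,0],0],
  [[-0.04,-0.006,0],[0,0,0],0],
  [[-0.05,-0.0077,0],[0,0,0],0],
  [[-0.06,-0.009,0],[0,0,0],0],
  [[-0.07,-0.011,0],[0,0,0],0],
  [[-0.08,-0.0124,0],[0,0,0],0],
  [[-0.085,-0.013,0],[0,0,0],0],
])

```text
clock: 17.0
tcp_pos: [0.4431, -0.2129, 0.2304]
orientation: [-3.132, -0.243, 0.001]
contact_force: [0.0, -1.1, -3.2]
grip_width: 0.0064
```

Call:
arm_command([
  [[-0.008,-0.0012,0],[0,0,0],0],
  [[-0.018,-0.0028,0],[0,0,0],0],
  [[-0.028,-0.0043,0],[0,0,0],0],
  [[-0.038,-0.006,0],[0,0,0],0],
  [[-0.048,-0.0075,0],[0,0,0],0],
  [[-0.056,-0.0087,0],[0,0,0],0],
  [[-0.061,-0.0094,0],[0,0,0],0],
  [[-0.061,-0.0094,0],[0,0,0],0],
])

```text
clock: 17.8
tcp_pos: [0.3828, -0.2221, 0.2305]
orientation: [-3.132, -0.244, -0.0]
contact_force: [0.1, 0.3, -4.2]
grip_width: 0.0069
```

Call:
arm_command([
  [[0,0,0.01],[0,0,0],0],
  [[0,0,0.03],[0,0,0],0],
  [[0,0,0.05],[0,0,0],0],
  [[0.01,0.015,0.06],[0,0,0],0],
  [[0.025,0.04,0.06],[0,0,0],0],
  [[0.045,0.07,0.06],[0,0,0],0],
  [[0.065,0.1,0.06],[0,0,0],0],
  [[0.08,0.13,0.06],[0,0,0],0],
  [[0.09,0.16,0.06],[0,0,0],0],
  [[0.1,0.19,0.06],[0,0,0],0],
])

```text
clock: 18.8
tcp_pos: [0.4845, -0.0304, 0.2912]
orientation: [3.132, 0.246, 0.002]
contact_force: [1.3, -0.5, -3.1]
grip_width: 0.0067
```

Call:
arm_command([
  [[0.01,0.03,0],[0,0,0],0],
  [[0.02,0.07,0],[0,0,0],0],
  [[0.03,0.11,0],[0,0,0],0],
  [[0.035,0.15,0],[0,0,0],0],
  [[0.04,0.19,0],[0,0,0],0],
  [[0.045,0.23,0],[0,0,0],0],
  [[0.05,0.26,0],[0,0,0],0],
  [[0.052,0.285,0],[0,0,0],0],
  [[0.054,0.3,0],[0,0,0],0],
  [[0.054,0.302,0],[0,0,0],0],
])

```text
clock: 19.8
tcp_pos: [0.5373, 0.2727, 0.2905]
orientation: [-3.131, -0.25, -0.001]
contact_force: [-0.6, 0.9, -3.3]
grip_width: 0.0063
```

Call:
arm_command([
  [[0,0,-0.02],[0,0,0],0],
  [[0,0,-0.04],[0,0,0],0],
  [[0,0,-0.055],[0,0,0],0],
  [[0,0,-0.06],[0,0,0],0],
  [[0,0,-0.06],[0,0,0],0],
  [[0,0,-0.06],[0,0,0],0],
])

```text
clock: 20.4
tcp_pos: [0.5381, 0.2698, 0.2313]
orientation: [-3.132, -0.244, -0.002]
contact_force: [-0.8, 0.6, -3.3]
grip_width: 0.0064
```

Run:
```python
from h import *
o=r.get_obs();print(o["tcp_pos"],o["orientation"],o["contact_force"],o["moment"],o["joints"].round(2))
a=r.grab_frame("scene");b=r.grab_frame("side");cv2.imwrite("pics/sA.png",a);cv2.imwrite("pics/dA.png",b)
a=a[150:270,220:320];b=b[130:250,210:310]
cv2.imwrite("pics/over.png",cv2.resize(np.hstack([a,b]),None,fx=4,fy=4,interpolation=2))
t=o["tcp_pos"];C=t-[0,0,.157]+.038*np.array([.153,-.988,0])
for n in("scene","side"): print(n,proj(cam(n),[C,C+[0,0,.07],[.543,.232,.026]]).round(1).tolist())
```

```text
[0.53805616 0.26984484 0.23130206] [-3.13160701e+00 -2.43969089e-01 -1.92942907e-03] [-0.81000776  0.56750581 -3.25206709] [0.10972689 0.00158929 0.04684052] [-0.86  0.39  0.38  1.78 -0.17  1.01 -0.26]
scene [[268.3, 218.5], [268.4, 205.3], [268.1, 226.9]]
side [[256.1, 201.3], [256.1, 186.1], [255.9, 211.5]]
```

View pics/over.png

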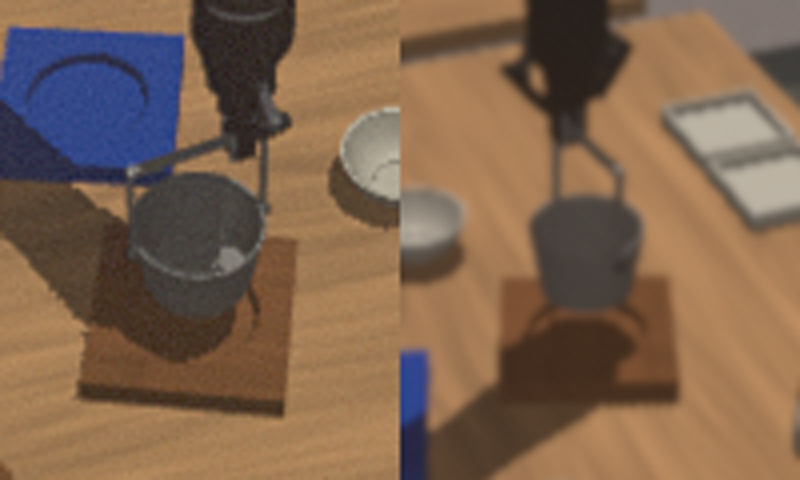

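The pail is level over the wooden board, with the brown top at crop (193,313) and blue being the look-alike. The rim centre sits at scene ≈(269,206) and side ≈(257,186). Predicted positions for a pail centred on the hole were (268,205) and (256,186). I'll descend.

Call:
arm_command([
  [[0,0,-0.01],[0,0,0],0],
  [[0,0,-0.02],[0,0,0],0],
  [[0,0,-0.03],[0,0,0],0],
  [[0,0,-0.038],[0,0,0],0],
  [[0,0,-0.044],[0,0,0],0],
  [[0,0,-0.049],[0,0,0],0],
  [[0,0,-0.053],[0,0,0],0],
  [[0,0,-0.053],[0,0,0],0],
  [[0,0,-0.053],[0,0,0],0],
])

```text
clock: 21.4
tcp_pos: [0.5376, 0.27, 0.1776]
orientation: [-3.132, -0.245, -0.0]
contact_force: [0.0, 0.6, -4.8]
grip_width: 0.0064
```

Call:
arm_command([
  [[0,0,-0.001],[0,0,0],0],
  [[0,0,-0.002],[0,0,0],0],
  [[0,0,-0.003],[0,0,0],0],
  [[0,0,-0.004],[0,0,0],0],
  [[0,0,-0.005],[0,0,0],0],
  [[0,0,-0.005],[0,0,0],0],
])

```text
clock: 22.0
tcp_pos: [0.5373, 0.2699, 0.1722]
orientation: [3.132, 0.245, -0.0]
contact_force: [-0.4, -0.1, -3.7]
grip_width: 0.0067
```

Call:
arm_command([
  [[0,0,-0.0005],[0,0,0],0],
  [[0,0,-0.001],[0,0,0],0],
  [[0,0,-0.0015],[0,0,0],0],
  [[0,0,-0.0015],[0,0,0],0],
])

```text
clock: 22.4
tcp_pos: [0.5375, 0.2702, 0.171]
orientation: [-3.132, -0.245, -0.0]
contact_force: [0.4, 0.4, -3.2]
grip_width: 0.0064
```

Call:
arm_command([
  [[0,0,-0.0005],[0,0,0],0],
  [[0,0,-0.001],[0,0,0],0],
  [[0,0,-0.001],[0,0,0],0],
])

```text
clock: 22.7
tcp_pos: [0.5377, 0.2709, 0.1706]
orientation: [-3.131, -0.245, -0.001]
contact_force: [-1.8, 2.6, 3.9]
grip_width: 0.0068
```

Call:
arm_command([
  [[0,0,-0.0005],[0,0,0],0],
  [[0,0,-0.001],[0,0,0],0],
  [[0,0,-0.001],[0,0,0],0],
])

```text
clock: 23.0
tcp_pos: [0.5378, 0.2712, 0.1706]
orientation: [-3.13, -0.246, -0.002]
contact_force: [-4.0, 1.7, 10.1]
grip_width: 0.0066
```

Contact is at TCP z = 0.1706 against an expected 0.170, so the foot is on the recess floor. I back off the excess load and open gradually.

Call:
arm_command([
  [[0,0,0.001],[0,0,0],0],
  [[0,0,0.0015],[0,0,0],0],
  [[0,0,0.0015],[0,0,0],10],
  [[0,0,0.0015],[0,0,0],15],
  [[0,0,0.0015],[0,0,0],25],
  [[0,0,0.0015],[0,0,0],40],
  [[0,0,0.0015],[0,0,0],50],
  [[0,0,0.0015],[0,0,0],60],
  [[0,0,0.0015],[0,0,0],60],
], newtons=20)

```text
clock: 23.9
tcp_pos: [0.5374, 0.2699, 0.1704]
orientation: [3.132, 0.245, -0.0]
contact_force: [-0.7, 0.5, 0.2]
grip_width: 0.0514
```

Call:
arm_command([
  [[0,0,0.005],[0,0,0],60],
  [[0,0,0.015],[0,0,0],60],
  [[0,0,0.03],[0,0,0],60],
  [[0,0,0.05],[0,0,0],60],
  [[0,0,0.08],[0,0,0],60],
  [[0,0.02,0.11],[0,0,0],60],
  [[0,0.04,0.13],[0,0,0],60],
  [[0,0.05,0.14],[0,0,0],60],
  [[0,0.05,0.14],[0,0,0],60],
])

```text
clock: 24.8
tcp_pos: [0.5376, 0.322, 0.3123]
orientation: [-3.129, -0.249, -0.004]
contact_force: [-0.6, -0.3, 0.5]
grip_width: 0.0513
```

Run:
```python
from h import *
o=r.get_obs();print(o["clock"],o["tcp_pos"],o["contact_force"],o["grip_width"])
a=r.grab_frame("scene")[170:270,220:320];b=r.grab_frame("side")[150:250,210:310]
cv2.imwrite("pics/end.png",cv2.resize(np.hstack([a,b]),None,fx=4,fy=4,interpolation=2))
for n,o0 in(("scene",(220,170)),("side",(210,150))): print(n,((proj(cam(n),[[.543,.232,.082],[.543,.232,.026]])-o0)*4).round(0).tolist())
```

```text
24.8 [0.53759242 0.32199553 0.31230764] [-0.626445   -0.27277603  0.53615123] 0.05125554185924676
scene [[193.0, 188.0], [192.0, 228.0]]
side [[184.0, 199.0], [184.0, 246.0]]
```

View pics/end.png

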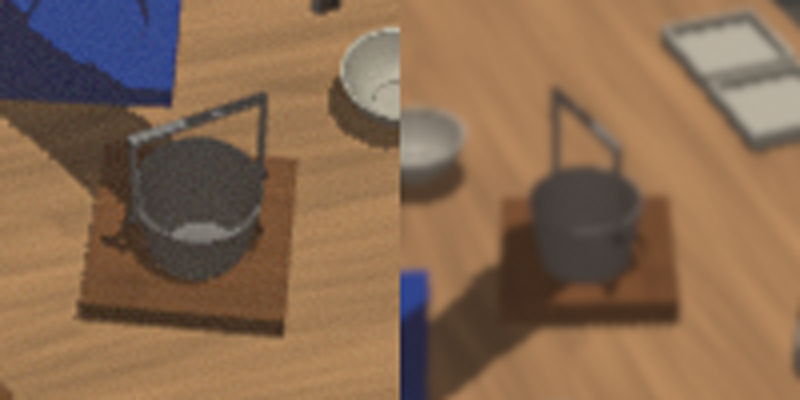

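The pail stands upright in the brown board's recess. Its rim centre is at (198,191) in the scene half, 5 crop pixels or about 4 mm from the predicted (193,188), and at (587,199) in the side half. The gripper is clear.

```bash
python3 -c "
from bench import r
print(r.hand_in())"
```

```text
the job is handed in; nothing more can be done
None
```

The pail is off the hook and standing upright in the wooden board's recess. I handed it in at about 25 s; no verdict was reported.

**Taking it off:** I gripped the bar about 38 mm to the +y side of the hook and pushed the keeper back about 7 mm. I stopped pushing at 8 N, where the stop was expected, and lifted the bar out past the lip. The most sideways force I read was about 9 N, and I saw no sign of the fingers touching the stand. With the bar 43 mm up, I drew the pail about 124 mm to the stand's −x before raising it further.

**Setting it down:** The foot touched at TCP z = 0.1706 against an expected 0.170, so it is on the recess floor. The landing pressed with up to about 10 N at the wrist. I let go with almost no load on the tool and backed the gripper away.

**Last checks:**
- **Placement:** both views show the pail upright and about 4 mm or less from the recess's centre, with 14 mm allowed.
- **Bystanders:** the bowl looked unmoved in the last pictures. I did not check the ramekin or jar again after the move.
- **Disagreements:** the wrist and fixed cameras differed by 5–10 mm on the board's corners. The board measured about 164 mm instead of 170 in the wrist view.

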